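Find the full sweet tin by its weight

ROBOT

A 6-joint arm with a two-finger parallel gripper is mounted at the origin on the work surface. World frame = base frame: x ahead of the robot, y to its left, z up, the work surface at z = 0. Lengths are in m, angles in degrees, forces in N, time in s.
With the tool pointing down it reaches from about 0.375 to 0.9 m from the base axis. Payload 3.1 kg.
Tool frame: the origin (TCP) lies at the very end of the fingers, on their centre line; the grasp point (between the pads) lies 19 mm behind it; z points along the fingers, y is the line along which they close (so a half turn about z gives the same grasp; the last joint's range is limited). The gripper opens to 87 mm and grips with 3 to 60 N. Pads are 19 mm wide; open, the fingers measure 117 mm over their backs; the gripper's body (75 mm by 190 mm) begins 51 mm behind the grasp point.
Start: joints at [-79.784, 30.224, 82.088, -0, 67.689, -10.227], TCP at [0.218, -0.586, 0.223] pointing down, gripper open.
Joint ranges: [-176.69, 176.69], [-43.24, 126.21], [12.49, 139.97], [-82, 262], [0, 151.66], [-163.58, 163.58]. Speed limits (degrees/s): [159.86, 159.86, 180, 180, 180, 180].

INTERFACE

Orientations are given as a 3x3 rotation matrix whose columns are the frame's x, y, z axes.
In Python, from rig import bot gives the robot as it stands.
- The arm moves only by the tool move_arm, never from a script. Its argument "increments" is a list of rows, each an object with "xyz": the shift along the tool's x, y, z in mm, a list of three; "roll": the turn about the tool's z in rad; "grip": the opening in per cent of the stroke, from 0 (shut) to 100 (fully open). A call has 1 to 5 rows; each row shifts and turns the commanded pose from where the row before left it, along the tool's axes as they then stand; what a row does not reach is not made up. A row lasts 1/12 s, in which the tool goes at most 41.7 mm and 7.16 degrees, less where a joint would pass 70% of its speed; a pose out of reach is approached as far as the arm can. A call is refused whole if a number of a shift passes 41.7 or a number of a turn 0.125, either way. A call with a gripper value outside its range is refused whole. The fingers move at their own pace and stop on an object; the grip force is fixed at half the most. Time passes only in rows, so rows that do not move let the fingers close. It gives the time, the measured TCP pose, the force, the opening and the grip force at its end, in the units of the state.
- bot.read_state(): the state, without advancing time (a new reading comes with each control period).
- bot.capture(name): name is "scene" or "top" or "wrist"; returns (picture, depth): 480x640x3 uint8, red, green, blue; 480x640 float32, m along the optical axis (not along the pixel's ray), 0 where there is no reading.
- bot.camera_model(name): a dict with "intrinsics" (3x3 intrinsics, pixels), "rvec" (rotation vector, rad) and "tvec" (3), from world to camera coordinates, as OpenCV has them; the wrist camera has in their place "tool_from_camera" (4x4, takes a point from camera to tool coordinates, whose origin is the TCP and whose axes are the flange's). Camera axes: x right, y down, z forward; pixel columns grow to the right and rows downward; lengths in m; the calibration is good to about 2 mm. A picture is of the moment at which its call begins: read the wrist's pose just before it. camera_model takes no time and is no camera call.
- bot.hand_in(): hands the job in; it is judged then, once.
Trained networks look in the newest picture that a camera, given by its name, has taken for a name from the list of things; names that differ only in an ending like _2 or _b are one class to them, and where a whole thing is asked for, a point or a joint stands for the part that bears it (a point fixed in the world has none). Each returns a list of dicts, best first, with "conf" (0 to 1); they miss things now and then, are a little off and sometimes report something else, mostly with a low value. They report only what shows in the picture. A call takes as long as a camera call. They do not tell look-alikes from the thing itself.
- bot.spot_in(label, camera): "at" ([x, y, z] in m, in the coordinates of the camera as it stood for that picture, good to about 4 mm: the middle of the surface that is visible of it).
- bot.trace(label, camera): "mask" (480x640 bool, what is visible of it).
The state is a dict: "time_s": time; "joint_positions": joint angles; "qvel": joint speeds; "tau": joint torques, N m; "position": TCP position; "tcp_rot": TCP orientation; "force": force on the tool from outside, world axes, zero at the start; "moment": the same for the moment, N m; "opening": opening from 0.0 (shut) to 1.0 (fully open); "grasp_force": force on a finger pad.
Only numpy, scipy, OpenCV 4.12 (cv2) and the standard library are available. Lean on these libraries where they do the work, as an engineer would, in place of code of your own. Each camera call takes 0.05 s, during which the arm holds its last target. There are 200 camera calls.

TASK

A customer at the sweet stall wants a full tin, but two identical closed rectangular tins stand on the counter and one is nearly empty: lift the one on the robot's left well clear of the counter for a moment and set it back where it stood, then lift the one on the robot's right in the same way, to feel which is heavier. Stand the heavier tin upright in the small empty white tray, and leave the lighter one standing upright where it stood. Set the tins down gently, do not drop or tip them, and do not disturb the glass sweet jar between them.

Things in the scene. Friction and masses are not known exactly. Their poses are not given: they have to be found in the camera images.
- tin_a_mid (a point): One of two closed tinplate sweet tins that look alike: paper band, lid shut for good, 100 mm long (x axis) by 56 wide (y axis) by 70 tall (z up), upright. The point is its centre, 35 mm up. One stands on the robot's left (y > 0.17), the other on its right (y < -0.17), which is which changes. The full tin weighs about 0.45 kg, the other 0.14 (within 15%). Grip across the 56 mm from above, 10 to 20 mm above the centre.
- tin_b_mid (a point): The other of two closed tinplate sweet tins that look alike: paper band, lid shut for good, 100 mm long (x axis) by 56 wide (y axis) by 70 tall (z up), upright. The point is its centre, 35 mm up. One stands on the robot's left (y > 0.17), the other on its right (y < -0.17), which is which changes. The full tin weighs about 0.45 kg, the other 0.14 (within 15%). Grip across the 56 mm from above, 10 to 20 mm above the centre.
- tray_in (a point): The small empty white tray, fixed, 170 mm long (x axis) by 126 wide (y axis) by 20 tall, walls and floor 5 mm thick, inside 160 by 116 mm. The point is the centre of its inner floor, 5 mm above the counter; z up. It stands beyond the tins, near the middle. Other white trays, farther away, hold sweets or are stacked.
- jar_mid (a point): A round glass jar of sweets with a yellow lid, 76 mm in diameter and 90 mm tall, loose, standing between the two tins; to be left alone. The point is its centre, 45 mm above the counter.
There are look-alikes about, which are no part of the job. Leave any black or turquoise look-alike of the part that bears tin_b_mid alone.

How it is judged:
By the outcome, as a careful person would: the job done as asked, in the order asked, and still so for the second after the job is handed in, with the robot touching nothing.
It also fails if it takes over 72 s, if anything falls off the work surface, if the arm or the gripper's body presses on something with over 40 N, if the wrist force passes 120 N, or if a joint passes its speed limit or range.

## Working session

There is one attempt and no reset: what is moved stays moved. The work goes in short steps, Python scripts to look and compute and a tool call to move; the robot and the scene stay as the last step left them, time stands still between calls to the robot, and variables do not carry over. Pictures are saved under pics/ and viewed, at most 10 in all, crops included, and the job is handed in when it is done.

Besides the shell and the picture viewer there is one more tool, called after "Call:" by a JSON object that holds its "op" and its "data", one argument or row to a line. move_arm: Moves the arm, as the interface text tells. Its arguments: {"type":"object","properties":{"increments":{"type":"array"}},"required":["increments"]}

```bash
mkdir -p pics; cat > h.py <<'E'
import numpy as np,cv2
from rig import bot
def cam2w(n,p):
    m=bot.camera_model(n); p=np.asarray(p,float)
    if 'rvec' in m:
        R=cv2.Rodrigues(np.array(m['rvec'],float))[0]; return (p-np.array(m['tvec']).ravel())@R
    s=bot.read_state(); T=np.array(m['tool_from_camera']); q=p@T[:3,:3].T+T[:3,3]
    return q@np.array(s['tcp_rot']).T+np.array(s['position'])
def cloud(n,d):
    K=np.array(bot.camera_model(n)['intrinsics']); v,u=np.mgrid[:480,:640]
    c=np.stack([(u-K[0,2])/K[0,0]*d,(v-K[1,2])/K[1,1]*d,d],-1)
    return cam2w(n,c.reshape(-1,3)).reshape(480,640,3)
E
python3 - <<'E'
from h import *
ims=[]
for n in ['scene','top']:
    p,d=bot.capture(n); ims.append(p); np.savez(f'{n}.npz',p=p,d=d)
    cv2.imwrite(f'pics/{n}.png',p[...,::-1])
    W=cloud(n,d)
    for l in ['tin_a_mid','tray_in','jar_mid']:
        for r in bot.spot_in(l,n): print(n,l,round(r['conf'],2),cam2w(n,r['at']).round(3))
        for r in bot.trace(l,n):
            m=r['mask']&(d>0); q=W[m]; v,u=np.nonzero(r['mask'])
            print('  mask',l,round(r['conf'],2),'px',u.mean().round(),v.mean().round(),np.percentile(q,[2,50,98],axis=0).round(3).tolist())
s=bot.read_state();print(s['time_s'],s['position'],np.round(s['tcp_rot'],3),s['force'],s['opening'])
E
```

```text
scene tin_a_mid 0.79 [0.504 0.207 0.048]
  mask tin_a_mid 0.81 px 427.0 214.0 [[0.446, 0.18, -0.0], [0.503, 0.209, 0.048], [0.543, 0.266, 0.072]]
scene tray_in 0.71 [ 0.666 -0.013  0.001]
  mask tray_in 0.82 px 394.0 294.0 [[0.572, -0.087, 0.002], [0.665, -0.011, 0.005], [0.752, 0.059, 0.02]]
  mask jar_mid 0.74 px 357.0 233.0 [[0.454, -0.017, 0.001], [0.503, 0.006, 0.061], [0.518, 0.049, 0.091]]
top tin_a_mid 0.96 [0.482 0.22  0.071]
  mask tin_a_mid 0.69 px 174.0 235.0 [[0.435, 0.183, 0.006], [0.485, 0.218, 0.069], [0.538, 0.261, 0.073]]
top tray_in 0.65 [ 0.659 -0.006  0.004]
  mask tray_in 0.8 px 293.0 158.0 [[0.572, -0.078, 0.0], [0.659, -0.009, 0.005], [0.745, 0.061, 0.021]]
top jar_mid 0.88 [0.474 0.017 0.088]
top jar_mid 0.62 [0.481 0.219 0.074]
  mask jar_mid 0.9 px 275.0 240.0 [[0.444, -0.013, 0.051], [0.475, 0.018, 0.089], [0.508, 0.05, 0.092]]
0.7 [ 0.21835271 -0.58561075  0.22259119] [[ 0.937  0.349  0.   ]
 [ 0.349 -0.937 -0.   ]
 [ 0.     0.    -1.   ]] [-0.06022465 -0.04930611 -1.00342158] 0.997456451272253
```

View pics/scene.png

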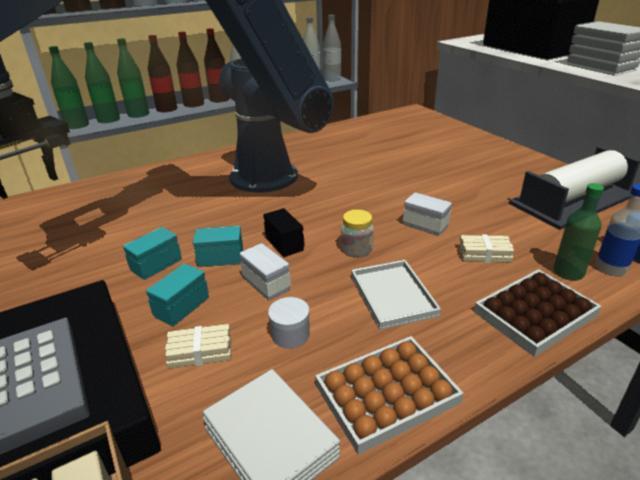

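View pics/top.png

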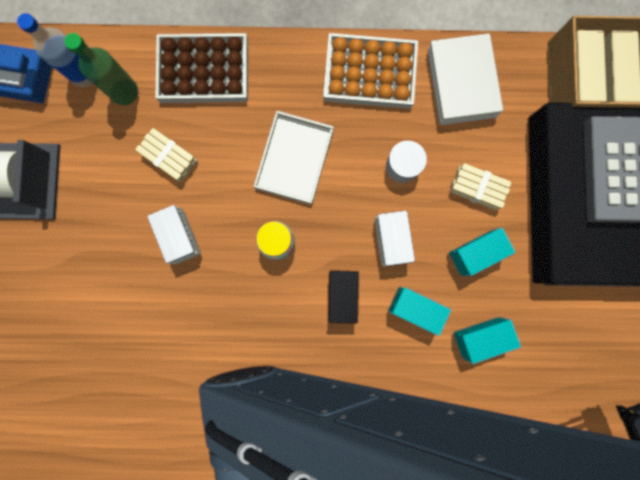

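The scene picture shows the left tin at (427,212), the right tin at (265,270), the jar at (357,233) and the empty tray at (394,293). In the top picture they are at (174,235), (394,238), (275,240) and (293,158).

Candidates that could be mistaken (top picture):
- **Tins:** white/grey at (174,235) and (394,238) are the real ones. Black at (344,297) and turquoise at (482,252), (420,311) and (487,341) are look-alikes. The round can at (407,160) is not a tin.
- **Tray:** the empty one at (293,158). The stack at (465,80) and the filled trays at (200,68) and (371,70) are not it.

```bash
python3 - <<'E'
from h import *
def rect(P):
    c,(w,h),a=cv2.minAreaRect((P[:,:2]*1000).astype(np.float32)); 
    if w<h: a+=90;w,h=h,w
    return np.round(c,1),round(w,1),round(h,1),'long axis deg',round((a+90)%180-90,1)
for n,boxes in [('top',dict(L=(140,195,210,275),R=(365,200,425,275),tray=(245,100,345,215))),('scene',dict(L=(395,185,460,240),R=(230,240,300,305),tray=(345,255,445,330)))]:
    z=np.load(n+'.npz'); W=cloud(n,z['d'])
    for k,(a,b,c,d) in boxes.items():
        P=W[b:d,a:c][z['d'][b:d,a:c]>0]
        lo,hi=(.012,.03) if k=='tray' else (.062,.08)
        T=P[(P[:,2]>lo)&(P[:,2]<hi)]
        print(n,k,len(T),'z med/98',np.percentile(T[:,2],[50,98]).round(4),*rect(T))
    if n=='top':
        p=z['p'][190:340,130:530]; cv2.imwrite('pics/crop.png',cv2.resize(p,None,fx=2,fy=2,interpolation=3)[...,::-1])
E
```

```text
top L 1548 z med/98 [0.0697 0.0731] [486.2 225.4] 102.1 58.4 long axis deg 24.3
top R 1529 z med/98 [0.0697 0.0729] [ 485.3 -215.9] 101.7 58.4 long axis deg 8.9
top tray 749 z med/98 [0.0186 0.0223] [689.2 -19.2] 237.5 129.7 long axis deg -16.6
scene L 575 z med/98 [0.0696 0.0723] [489.6 223.8] 102.2 63.6 long axis deg 25.4
scene R 941 z med/98 [0.0698 0.0721] [ 506.6 -215.7] 252.1 63.9 long axis deg 4.1
scene tray 894 z med/98 [0.0178 0.0213] [659.4 -10.4] 176.0 128.0 long axis deg -15.0
```

View pics/crop.png

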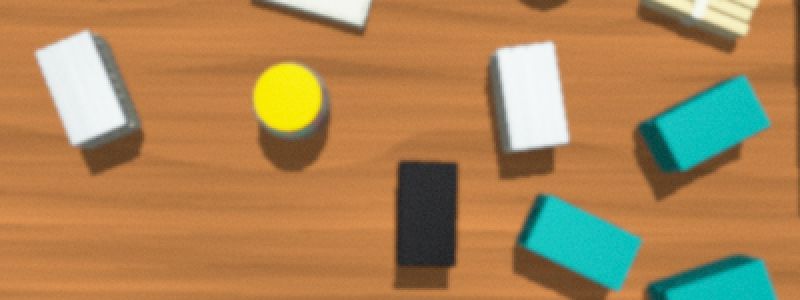

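Both tins (crop (80,90) and (530,97)) are plain white-lidded. Black and turquoise ones are separate. Tops measure 70 mm in both views, so grasp TCP height is about 31 mm.

- Left tin: (486.5, 225), yaw 24.5°
- Right tin: (485.5, -216), yaw about 9°
- Tray: (659, -10), yaw -15°

```bash
cat > go.py <<'E'
# usage: go.py x y z(mm) yaw(deg): tool-axis shift from the measured pose to the target
import sys
from h import *
s=bot.read_state(); R=np.array(s['tcp_rot']); p=np.array(s['position'])*1000
t=np.array([float(a) for a in sys.argv[1:4]]); yaw=np.degrees(np.arctan2(R[1,0],R[0,0]))
print('t',round(s['time_s'],2),'p',p.round(1),'yaw',yaw.round(2),'open',round(s['opening'],3),'F',np.round(s['force'],2),'tilt',R[2,2].round(4))
print('shift mm',(R.T@(t-p)).round(1),'roll rad',-np.radians(float(sys.argv[4])-yaw).round(4))
E
python3 - <<'E'
import numpy as np
a=np.radians(24.5);R=np.array([[np.cos(a),np.sin(a),0],[np.sin(a),-np.cos(a),0],[0,0,-1]])
P=[(218.35,-585.6,222.6),(430,-300,222.6),(486.5,225,200)]
for u,v in zip(P,P[1:]): 
    d=R.T@(np.array(v)-u); n=int(np.ceil(np.abs(np.linalg.norm(d))/41)); print(n,d.round(1),(d/n).round(2))
E
```

```text
9 [ 311.  -172.1    0. ] [ 34.56 -19.12   0.  ]
13 [ 269.1 -454.3   22.6] [ 20.7  -34.95   1.74]
```

Call:
{"op": "move_arm", "data": {
  "increments": [
    {"xyz":[0,0,0],"roll":-0.072,"grip":100}
  ]
}}

```text
time_s: 0.78
position: [0.2184, -0.5856, 0.2226]
tcp_rot: [[0.909, 0.417, 0.0], [0.417, -0.909, -0.0], [0.0, 0.0, -1.0]]
force: [0.2, 0.3, -0.8]
opening: 0.998
grasp_force: 0.0
```

Call:
{"op": "move_arm", "data": {
  "increments": [
    {"xyz":[34.5,-19,0],"roll":0,"grip":100},
    {"xyz":[34.5,-19,0],"roll":0,"grip":100},
    {"xyz":[34.5,-19,0],"roll":0,"grip":100},
    {"xyz":[34.5,-19,0],"roll":0,"grip":100},
    {"xyz":[34.5,-19,0],"roll":0,"grip":100}
  ]
}}

```text
time_s: 1.2
position: [0.3364, -0.4261, 0.2227]
tcp_rot: [[0.91, 0.415, 0.0], [0.415, -0.91, -0.0], [0.0, 0.0, -1.0]]
force: [0.7, -0.7, 1.0]
opening: 1.0
grasp_force: 0.0
```

Call:
{"op": "move_arm", "data": {
  "increments": [
    {"xyz":[34.5,-19,0],"roll":0,"grip":100},
    {"xyz":[34.5,-19,0],"roll":0,"grip":100},
    {"xyz":[34.5,-19,0],"roll":0,"grip":100},
    {"xyz":[34.5,-19,0],"roll":0,"grip":100},
    {"xyz":[20.7,-35,0],"roll":0,"grip":100}
  ]
}}

```text
time_s: 1.62
position: [0.4379, -0.2612, 0.2233]
tcp_rot: [[0.909, 0.416, 0.005], [0.416, -0.909, -0.004], [0.003, 0.006, -1.0]]
force: [1.9, -0.9, 0.3]
opening: 0.997
grasp_force: 0.0
```

Call:
{"op": "move_arm", "data": {
  "increments": [
    {"xyz":[20.7,-35,0],"roll":0,"grip":100},
    {"xyz":[0,0,0],"roll":0,"grip":100},
    {"xyz":[0,0,0],"roll":0,"grip":100}
  ]
}}

```text
time_s: 1.87
position: [0.4382, -0.2178, 0.2228]
tcp_rot: [[0.908, 0.42, -0.0], [0.42, -0.908, 0.0], [-0.0, -0.0, -1.0]]
force: [0.4, -0.6, -0.6]
opening: 1.002
grasp_force: 0.0
```

```bash
python3 go.py 486 -216 200 9
```

```text
t 1.87 p [ 438.2 -217.8  222.8] yaw 24.82 open 1.002 F [ 0.37 -0.57 -0.56] tilt -1.0
shift mm [44.1 18.4 22.7] roll rad 0.276
```

```bash
cat > wr.py <<'E'
# wrist view: top-face rectangle of the white tin
import sys
from h import *
lo,hi=[float(a) for a in sys.argv[2:4]] if len(sys.argv)>3 else (.06,.08)
s=bot.read_state(); p,d=bot.capture('wrist'); W=cloud('wrist',d)
m=(d>0)&(W[...,2]>lo)&(W[...,2]<hi)
cv2.imwrite(sys.argv[1],p[...,::-1])
n,l,st,_=cv2.connectedComponentsWithStats(m.astype(np.uint8))
for i in range(1,n):
    if st[i,4]<1500: continue
    P=W[l==i]; c,(w,h),a=cv2.minAreaRect((P[:,:2]*1000).astype(np.float32))
    if w<h: a+=90;w,h=h,w
    print('px',st[i,:5],'rgb',p[l==i].mean(0).round(),'z',np.median(P[:,2]).round(4),'c',np.round(c,1),'wh',round(w,1),round(h,1),'yaw',round((a+90)%180-90,1))
E
python3 wr.py pics/w1.png
```

```text
px [   1    0   81   86 2376] rgb [108.  99.  85.] z 0.0674 c [470.9  -3.4] wh 72.2 29.7 yaw -22.2
px [  286    85   114   155 11074] rgb [238. 239. 240.] z 0.072 c [ 485.4 -219.3] wh 101.7 57.8 yaw 8.6
px [ 102  173  115  141 9676] rgb [36. 30. 28.] z 0.0717 c [ 370.4 -117.4] wh 102.0 58.0 yaw -0.7
px [ 461  247  138   76 7626] rgb [ 58. 171. 169.] z 0.0722 c [ 461.8 -395. ] wh 101.8 57.9 yaw -62.4
px [ 255  282   96   48 2575] rgb [ 43. 105. 103.] z 0.0717 c [ 371.3 -241. ] wh 78.6 39.2 yaw -68.4
px [ 296  371   88   38 1740] rgb [ 55. 150. 149.] z 0.072 c [ 332.1 -291.8] wh 55.6 48.5 yaw -25.4
```

View pics/w1.png

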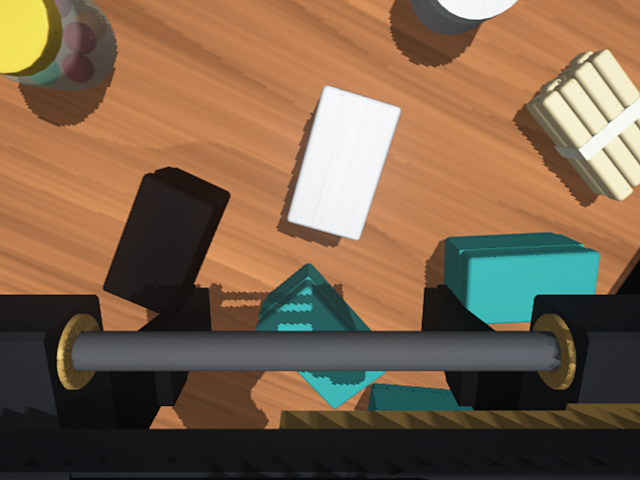

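The wrist view shows the right white tin at (343,162), the jar at (30,35), black at (167,238) and turquoise ones at (522,277) and (320,335). All are clear of the right tin's finger places. Going on to the left tin.

Call:
{"op": "move_arm", "data": {
  "increments": [
    {"xyz":[16.8,-36.3,0],"roll":0,"grip":100},
    {"xyz":[16.8,-36.3,0],"roll":0,"grip":100},
    {"xyz":[16.8,-36.3,0],"roll":0,"grip":100},
    {"xyz":[16.8,-36.3,0],"roll":0,"grip":100},
    {"xyz":[16.8,-36.3,0],"roll":0,"grip":100}
  ]
}}

```text
time_s: 2.33
position: [0.4399, -0.0204, 0.2228]
tcp_rot: [[0.911, 0.413, 0.002], [0.413, -0.911, -0.001], [0.001, 0.001, -1.0]]
force: [1.7, -0.6, 0.3]
opening: 1.005
grasp_force: 0.0
```

Call:
{"op": "move_arm", "data": {
  "increments": [
    {"xyz":[16.8,-36.3,0],"roll":0,"grip":100},
    {"xyz":[16.8,-36.3,0],"roll":0,"grip":100},
    {"xyz":[16.8,-36.3,0],"roll":0,"grip":100},
    {"xyz":[16.8,-36.3,0],"roll":0,"grip":100},
    {"xyz":[16.8,-36.3,0],"roll":0,"grip":100}
  ]
}}

```text
time_s: 2.75
position: [0.4415, 0.1805, 0.2229]
tcp_rot: [[0.911, 0.413, 0.002], [0.413, -0.911, -0.0], [0.002, 0.001, -1.0]]
force: [0.8, 0.2, -0.4]
opening: 0.999
grasp_force: 0.0
```

Call:
{"op": "move_arm", "data": {
  "increments": [
    {"xyz":[16.8,-36.3,0],"roll":0,"grip":100},
    {"xyz":[0,0,0],"roll":0,"grip":100},
    {"xyz":[0,0,0],"roll":0,"grip":100},
    {"xyz":[0,0,0],"roll":0,"grip":100}
  ]
}}

```text
time_s: 3.08
position: [0.4411, 0.2189, 0.2225]
tcp_rot: [[0.91, 0.415, 0.0], [0.415, -0.91, -0.001], [-0.0, 0.001, -1.0]]
force: [0.2, -0.1, -0.4]
opening: 0.999
grasp_force: 0.0
```

```bash
python3 wr.py pics/w2.png;python3 go.py 486.5 225 100 24.5
```

```text
px [  293    91    83   142 11120] rgb [226. 229. 230.] z 0.0718 c [485.8 224.1] wh 101.9 57.7 yaw 24.0
px [ 509  234   92   84 2062] rgb [115. 111.  93.] z 0.0675 c [481.4  35.9] wh 75.1 44.8 yaw -15.3
t 3.13 p [441.  218.4 222.4] yaw 24.45 open 0.996 F [ 0.34 -0.36 -0.53] tilt -1.0
shift mm [ 44.2  12.7 122.4] roll rad -0.0009
```

Call:
{"op": "move_arm", "data": {
  "increments": [
    {"xyz":[14.6,4.2,37],"roll":0,"grip":100},
    {"xyz":[14.6,4.2,37],"roll":0,"grip":100},
    {"xyz":[14.6,4.2,37],"roll":0,"grip":100},
    {"xyz":[0,0,0],"roll":0,"grip":100}
  ]
}}

```text
time_s: 3.47
position: [0.4843, 0.2232, 0.1033]
tcp_rot: [[0.911, 0.411, -0.013], [0.411, -0.911, -0.003], [-0.013, -0.002, -1.0]]
force: [-1.1, -0.6, -0.3]
opening: 1.0
grasp_force: 0.0
```

```bash
python3 go.py 486 224.5 31 24.3
```

```text
t 3.47 p [484.3 223.2 103.3] yaw 24.3 open 1.0 F [-1.09 -0.59 -0.32] tilt -0.9999
shift mm [ 3.  -0.3 72.2] roll rad 0.0
```

Call:
{"op": "move_arm", "data": {
  "increments": [
    {"xyz":[0,0,20],"roll":0,"grip":100},
    {"xyz":[0,0,20],"roll":0,"grip":100},
    {"xyz":[0,0,20],"roll":0,"grip":100},
    {"xyz":[0,0,8],"roll":0,"grip":100},
    {"xyz":[0,0,0],"roll":0,"grip":100}
  ]
}}

```text
time_s: 3.88
position: [0.4846, 0.2251, 0.0434]
tcp_rot: [[0.91, 0.414, -0.002], [0.414, -0.91, -0.001], [-0.003, -0.0, -1.0]]
force: [-1.2, 0.5, -0.2]
opening: 0.999
grasp_force: 0.0
```

Call:
{"op": "move_arm", "data": {
  "increments": [
    {"xyz":[0,0,0],"roll":0,"grip":100},
    {"xyz":[0,0,0],"roll":0,"grip":100}
  ]
}}

```text
time_s: 4.05
position: [0.4864, 0.2264, 0.0453]
tcp_rot: [[0.91, 0.415, 0.003], [0.415, -0.91, 0.001], [0.003, 0.001, -1.0]]
force: [0.6, 0.2, 0.6]
opening: 0.998
grasp_force: 0.0
```

```bash
python3 go.py 486 224.5 31 24.3
```

```text
t 4.05 p [486.4 226.4  45.3] yaw 24.52 open 0.998 F [0.62 0.16 0.56] tilt -1.0
shift mm [-1.2  1.5 14.3] roll rad 0.0039
```

Call:
{"op": "move_arm", "data": {
  "increments": [
    {"xyz":[-0.5,1.5,12],"roll":0,"grip":100},
    {"xyz":[0,0,0],"roll":0,"grip":100},
    {"xyz":[0,0,0],"roll":0,"grip":100},
    {"xyz":[0,0,0],"roll":0,"grip":0},
    {"xyz":[0,0,0],"roll":0,"grip":0}
  ]
}}

```text
time_s: 4.47
position: [0.4859, 0.2253, 0.0324]
tcp_rot: [[0.909, 0.416, 0.001], [0.416, -0.909, 0.0], [0.001, 0.0, -1.0]]
force: [0.2, 0.2, 0.2]
opening: 0.916
grasp_force: 0.0
```

Call:
{"op": "move_arm", "data": {
  "increments": [
    {"xyz":[0,0,0],"roll":0,"grip":0},
    {"xyz":[0,0,0],"roll":0,"grip":0},
    {"xyz":[0,0,0],"roll":0,"grip":0},
    {"xyz":[0,0,0],"roll":0,"grip":0},
    {"xyz":[0,0,0],"roll":0,"grip":0}
  ]
}}

```text
time_s: 4.88
position: [0.4854, 0.2251, 0.0316]
tcp_rot: [[0.91, 0.416, 0.0], [0.416, -0.91, 0.0], [0.0, -0.0, -1.0]]
force: [-0.9, 0.0, 1.1]
opening: 0.642
grasp_force: 30.0
```

```bash
python3 go.py 486 224.5 31 24.3
```

```text
t 4.88 p [485.4 225.1  31.6] yaw 24.56 open 0.642 F [-0.94  0.02  1.14] tilt -1.0
shift mm [0.3 0.8 0.6] roll rad 0.0045
```

Call:
{"op": "move_arm", "data": {
  "increments": [
    {"xyz":[0,0,-10],"roll":0,"grip":0},
    {"xyz":[0,0,-25],"roll":0,"grip":0},
    {"xyz":[0,0,-30],"roll":0,"grip":0},
    {"xyz":[0,0,-25],"roll":0,"grip":0},
    {"xyz":[0,0,-10],"roll":0,"grip":0}
  ]
}}

```text
time_s: 5.3
position: [0.4868, 0.2254, 0.1347]
tcp_rot: [[0.909, 0.416, 0.005], [0.416, -0.909, 0.001], [0.005, 0.001, -1.0]]
force: [1.1, 0.1, -3.7]
opening: 0.642
grasp_force: 30.0
```

Call:
{"op": "move_arm", "data": {
  "increments": [
    {"xyz":[0,0,0],"roll":0,"grip":0},
    {"xyz":[0,0,0],"roll":0,"grip":0},
    {"xyz":[0,0,0],"roll":0,"grip":0},
    {"xyz":[0,0,0],"roll":0,"grip":0},
    {"xyz":[0,0,0],"roll":0,"grip":0}
  ]
}}

```text
time_s: 5.72
position: [0.4843, 0.2247, 0.13]
tcp_rot: [[0.91, 0.416, -0.003], [0.416, -0.91, -0.001], [-0.003, -0.001, -1.0]]
force: [0.8, -0.3, -4.0]
opening: 0.644
grasp_force: 30.0
```

Call:
{"op": "move_arm", "data": {
  "increments": [
    {"xyz":[0,0,0],"roll":0,"grip":0},
    {"xyz":[0,0,0],"roll":0,"grip":0},
    {"xyz":[0,0,0],"roll":0,"grip":0},
    {"xyz":[0,0,0],"roll":0,"grip":0},
    {"xyz":[0,0,0],"roll":0,"grip":0}
  ]
}}

```text
time_s: 6.13
position: [0.4855, 0.225, 0.1315]
tcp_rot: [[0.909, 0.416, -0.0], [0.416, -0.909, 0.0], [-0.0, -0.0, -1.0]]
force: [0.1, -0.4, -3.6]
opening: 0.64
grasp_force: 30.0
```

```bash
python3 go.py 485.4 225.1 31.6 24.5; python3 -c "
from h import *
f=[]
for i in range(8): bot.capture('top'); f.append(bot.read_state()['force'])
print(np.mean(f,0),np.std(f,0))"
```

```text
t 6.13 p [485.5 225.  131.5] yaw 24.57 open 0.64 F [ 0.1  -0.43 -3.64] tilt -1.0
shift mm [-0.  -0.1 99.9] roll rad 0.0012
[ 0.13332479 -0.04038908 -3.94735692] [0.56262414 0.57393627 0.48924415]
```

About 3.9 N, so probably the full one. Setting it back slowly.

Call:
{"op": "move_arm", "data": {
  "increments": [
    {"xyz":[0,0,20],"roll":0,"grip":0},
    {"xyz":[0,0,30],"roll":0,"grip":0},
    {"xyz":[0,0,20],"roll":0,"grip":0},
    {"xyz":[0,0,12],"roll":0,"grip":0},
    {"xyz":[0,0,6],"roll":0,"grip":0}
  ]
}}

```text
time_s: 6.95
position: [0.4844, 0.2248, 0.0417]
tcp_rot: [[0.91, 0.416, -0.003], [0.416, -0.91, -0.001], [-0.003, -0.001, -1.0]]
force: [-0.9, -0.5, -3.9]
opening: 0.64
grasp_force: 30.0
```

Call:
{"op": "move_arm", "data": {
  "increments": [
    {"xyz":[0,0,3],"roll":0,"grip":0},
    {"xyz":[0,0,2],"roll":0,"grip":0},
    {"xyz":[0,0,2],"roll":0,"grip":0},
    {"xyz":[0,0,2],"roll":0,"grip":0},
    {"xyz":[0,0,1.5],"roll":0,"grip":0}
  ]
}}

```text
time_s: 7.37
position: [0.4861, 0.2252, 0.0337]
tcp_rot: [[0.909, 0.416, 0.002], [0.416, -0.909, 0.0], [0.002, 0.0, -1.0]]
force: [-0.3, -0.2, -4.3]
opening: 0.643
grasp_force: 30.0
```

Call:
{"op": "move_arm", "data": {
  "increments": [
    {"xyz":[0,0,1],"roll":0,"grip":0},
    {"xyz":[0,0,0.5],"roll":0,"grip":0},
    {"xyz":[0,0,0],"roll":0,"grip":0}
  ]
}}

```text
time_s: 7.62
position: [0.4855, 0.2251, 0.0317]
tcp_rot: [[0.909, 0.416, 0.0], [0.416, -0.909, 0.0], [0.0, 0.0, -1.0]]
force: [0.3, -0.3, -3.6]
opening: 0.642
grasp_force: 30.0
```

```bash
python3 go.py 485.4 225.1 31.6 24.5
```

```text
t 7.62 p [485.5 225.1  31.7] yaw 24.57 open 0.642 F [ 0.29 -0.34 -3.57] tilt -1.0
shift mm [-0.1 -0.1  0.1] roll rad 0.0012
```

Call:
{"op": "move_arm", "data": {
  "increments": [
    {"xyz":[0,0,0.4],"roll":0,"grip":0},
    {"xyz":[0,0,0.3],"roll":0,"grip":0},
    {"xyz":[0,0,0],"roll":0,"grip":0}
  ]
}}

```text
time_s: 7.87
position: [0.4855, 0.2251, 0.0316]
tcp_rot: [[0.909, 0.416, 0.0], [0.416, -0.909, 0.0], [0.0, 0.0, -1.0]]
force: [-1.8, -1.2, 4.4]
opening: 0.638
grasp_force: 30.0
```

```bash
python3 go.py 485.4 225.1 31.6 24.5
```

```text
t 7.87 p [485.5 225.1  31.6] yaw 24.57 open 0.638 F [-1.8  -1.15  4.4 ] tilt -1.0
shift mm [-0.1 -0.1  0. ] roll rad 0.0012
```

Contact is made (+4.4 N). Release and rise.

Call:
{"op": "move_arm", "data": {
  "increments": [
    {"xyz":[0,0,0],"roll":0,"grip":70},
    {"xyz":[0,0,0],"roll":0,"grip":100},
    {"xyz":[0,0,0],"roll":0,"grip":100},
    {"xyz":[0,0,0],"roll":0,"grip":100},
    {"xyz":[0,0,0],"roll":0,"grip":100}
  ]
}}

```text
time_s: 8.28
position: [0.4856, 0.2251, 0.0308]
tcp_rot: [[0.909, 0.416, 0.0], [0.416, -0.909, 0.0], [0.0, 0.0, -1.0]]
force: [0.8, 1.4, 0.0]
opening: 0.915
grasp_force: 0.0
```

Call:
{"op": "move_arm", "data": {
  "increments": [
    {"xyz":[0,0,-15],"roll":0,"grip":100},
    {"xyz":[0,0,-35],"roll":0,"grip":100},
    {"xyz":[0,0,-41],"roll":0,"grip":100},
    {"xyz":[0,0,-41],"roll":0,"grip":100},
    {"xyz":[0,0,-36],"roll":0.05,"grip":100}
  ]
}}

```text
time_s: 8.7
position: [0.4855, 0.2251, 0.201]
tcp_rot: [[0.929, 0.369, 0.001], [0.369, -0.929, 0.0], [0.001, 0.0, -1.0]]
force: [1.0, 1.4, 0.2]
opening: 0.999
grasp_force: 0.0
```

```bash
python3 - <<'E'
from h import *
s=bot.read_state();R=np.array(s['tcp_rot']);p=np.array(s['position'])*1000
print(p,s['opening'],R.T@(np.array([440,-219,200])-p))
E
```

```text
[485.48395244 225.08063861 201.02171304] 0.9988293654047662 [-206.18981436  395.93233998    0.88883642]
```

Call:
{"op": "move_arm", "data": {
  "increments": [
    {"xyz":[0,0,0],"roll":0.1125,"grip":100},
    {"xyz":[0,0,0],"roll":0.1125,"grip":100},
    {"xyz":[-6.2,39.8,0],"roll":0,"grip":100},
    {"xyz":[-6.2,39.8,0],"roll":0,"grip":100},
    {"xyz":[-6.2,39.8,0],"roll":0,"grip":100}
  ]
}}

```text
time_s: 9.12
position: [0.485, 0.1036, 0.1989]
tcp_rot: [[0.988, 0.156, 0.001], [0.156, -0.988, -0.0], [0.001, 0.0, -1.0]]
force: [1.5, -0.3, -0.7]
opening: 1.001
grasp_force: 0.0
```

Call:
{"op": "move_arm", "data": {
  "increments": [
    {"xyz":[-6.2,39.8,0],"roll":0,"grip":100},
    {"xyz":[-6.2,39.8,0],"roll":0,"grip":100},
    {"xyz":[-6.2,39.8,0],"roll":0,"grip":100},
    {"xyz":[-6.2,39.8,0],"roll":0,"grip":100},
    {"xyz":[-6.2,39.8,0],"roll":0,"grip":100}
  ]
}}

```text
time_s: 9.53
position: [0.4848, -0.0991, 0.1989]
tcp_rot: [[0.988, 0.153, 0.0], [0.153, -0.988, 0.0], [0.0, -0.0, -1.0]]
force: [1.5, 0.8, 0.1]
opening: 1.002
grasp_force: 0.0
```

Call:
{"op": "move_arm", "data": {
  "increments": [
    {"xyz":[-6.2,39.8,0],"roll":0,"grip":100},
    {"xyz":[-6.2,39.8,0],"roll":0,"grip":100},
    {"xyz":[-6.2,39.8,0],"roll":0,"grip":100},
    {"xyz":[0,0,0],"roll":0,"grip":100},
    {"xyz":[0,0,0],"roll":0,"grip":100}
  ]
}}

```text
time_s: 9.95
position: [0.485, -0.2205, 0.1986]
tcp_rot: [[0.989, 0.149, 0.0], [0.149, -0.989, -0.0], [0.0, 0.0, -1.0]]
force: [-1.2, 0.3, 0.1]
opening: 0.998
grasp_force: 0.0
```

Call:
{"op": "move_arm", "data": {
  "increments": [
    {"xyz":[0,0,0],"roll":0,"grip":100},
    {"xyz":[0,0,0],"roll":0,"grip":100}
  ]
}}

```text
time_s: 10.12
position: [0.4846, -0.2165, 0.1986]
tcp_rot: [[0.988, 0.154, -0.001], [0.154, -0.988, 0.001], [-0.001, -0.001, -1.0]]
force: [-0.4, 0.5, 0.6]
opening: 0.998
grasp_force: 0.0
```

```bash
python3 wr.py pics/w3.png; python3 go.py 485.5 -217.5 31.5 8.8
```

```text
px [ 338    0  114   50 4200] rgb [240. 242. 243.] z 0.062 c [ 624.  -245.3] wh 70.6 28.8 yaw -81.0
px [   0  139   36   98 2186] rgb [103.  96.  84.] z 0.0672 c [478.6  -5.9] wh 69.2 23.3 yaw -0.3
px [  273   156    86   142 11592] rgb [229. 232. 233.] z 0.0719 c [ 485.5 -216.8] wh 101.2 57.8 yaw 8.7
px [ 469  239  153   91 7374] rgb [ 52. 157. 156.] z 0.0719 c [ 466.4 -390.5] wh 101.8 48.4 yaw -62.5
px [ 278  371  141   39 4023] rgb [ 36. 106. 105.] z 0.0718 c [ 361.7 -264. ] wh 113.4 37.8 yaw -84.0
t 10.17 p [ 484.8 -216.3  198.7] yaw 8.91 open 1.003 F [-0.25 -0.13  0.05] tilt -1.0
shift mm [  0.7   1.4 167.2] roll rad 0.0019
```

Right tin confirmed at (485.5, -217).

Call:
{"op": "move_arm", "data": {
  "increments": [
    {"xyz":[0.5,0.7,38],"roll":0,"grip":100},
    {"xyz":[0,0,38],"roll":0,"grip":100},
    {"xyz":[0,0,25],"roll":0,"grip":100},
    {"xyz":[0,0,22],"roll":0,"grip":100},
    {"xyz":[0,0,20],"roll":0,"grip":100}
  ]
}}

```text
time_s: 10.58
position: [0.4854, -0.2166, 0.0545]
tcp_rot: [[0.988, 0.156, -0.001], [0.156, -0.988, 0.001], [-0.001, -0.001, -1.0]]
force: [0.2, -0.0, -0.1]
opening: 1.0
grasp_force: 0.0
```

Call:
{"op": "move_arm", "data": {
  "increments": [
    {"xyz":[0,0,14],"roll":0,"grip":100},
    {"xyz":[0,0,7],"roll":0,"grip":100},
    {"xyz":[0,0,3],"roll":0,"grip":100},
    {"xyz":[0,0,0],"roll":0,"grip":100},
    {"xyz":[0,0,0],"roll":0,"grip":100}
  ]
}}

```text
time_s: 11.0
position: [0.4863, -0.2185, 0.0326]
tcp_rot: [[0.988, 0.154, 0.001], [0.154, -0.988, -0.001], [0.001, 0.001, -1.0]]
force: [-1.3, -0.4, 0.4]
opening: 1.001
grasp_force: 0.0
```

```bash
python3 go.py 485.5 -217 31.5 8.8
```

```text
t 11.0 p [ 486.3 -218.5   32.6] yaw 8.86 open 1.001 F [-1.31 -0.35  0.38] tilt -1.0
shift mm [-0.6 -1.6  1.1] roll rad 0.0011
```

Call:
{"op": "move_arm", "data": {
  "increments": [
    {"xyz":[0,-0.5,0],"roll":0,"grip":100},
    {"xyz":[0,0,0],"roll":0,"grip":0},
    {"xyz":[0,0,0],"roll":0,"grip":0},
    {"xyz":[0,0,0],"roll":0,"grip":0},
    {"xyz":[0,0,0],"roll":0,"grip":0}
  ]
}}

```text
time_s: 11.42
position: [0.4858, -0.2183, 0.0322]
tcp_rot: [[0.988, 0.153, 0.001], [0.153, -0.988, -0.0], [0.0, 0.0, -1.0]]
force: [-1.0, 0.5, -0.0]
opening: 0.78
grasp_force: 0.0
```

Call:
{"op": "move_arm", "data": {
  "increments": [
    {"xyz":[0,0,0],"roll":0,"grip":0},
    {"xyz":[0,0,0],"roll":0,"grip":0},
    {"xyz":[0,0,0],"roll":0,"grip":0},
    {"xyz":[0,0,0],"roll":0,"grip":0}
  ]
}}

```text
time_s: 11.75
position: [0.4855, -0.2179, 0.0319]
tcp_rot: [[0.988, 0.153, -0.0], [0.153, -0.988, 0.0], [-0.0, -0.001, -1.0]]
force: [-0.8, 0.5, 1.8]
opening: 0.644
grasp_force: 30.0
```

```bash
python3 go.py 485.5 -217 31.5 8.8
```

```text
t 11.75 p [ 485.5 -217.9   31.9] yaw 8.8 open 0.644 F [-0.75  0.53  1.8 ] tilt -1.0
shift mm [ 0.2 -0.9  0.4] roll rad 0.0
```

Call:
{"op": "move_arm", "data": {
  "increments": [
    {"xyz":[0,0,-10],"roll":0,"grip":0},
    {"xyz":[0,0,-25],"roll":0,"grip":0},
    {"xyz":[0,0,-30],"roll":0,"grip":0},
    {"xyz":[0,0,-25],"roll":0,"grip":0},
    {"xyz":[0,0,-10],"roll":0,"grip":0}
  ]
}}

```text
time_s: 12.17
position: [0.4873, -0.2194, 0.1353]
tcp_rot: [[0.988, 0.153, 0.005], [0.153, -0.988, -0.004], [0.004, 0.005, -1.0]]
force: [0.3, -0.7, -1.0]
opening: 0.636
grasp_force: 30.0
```

Call:
{"op": "move_arm", "data": {
  "increments": [
    {"xyz":[0,0,0],"roll":0,"grip":0},
    {"xyz":[0,0,0],"roll":0,"grip":0},
    {"xyz":[0,0,0],"roll":0,"grip":0},
    {"xyz":[0,0,0],"roll":0,"grip":0},
    {"xyz":[0,0,0],"roll":0,"grip":0}
  ]
}}

```text
time_s: 12.58
position: [0.4848, -0.2176, 0.1303]
tcp_rot: [[0.988, 0.153, -0.003], [0.153, -0.988, 0.002], [-0.002, -0.002, -1.0]]
force: [-0.1, 1.1, -1.8]
opening: 0.639
grasp_force: 30.0
```

```bash
python3 -c "
from h import *
f=[]
for i in range(12): bot.capture('top'); f.append(bot.read_state()['force'])
print(np.mean(f,0),np.std(f,0))"; python3 go.py 485.5 -217.9 31.9 8.8
```

```text
[ 0.23953199 -0.1097518  -1.43451026] [0.32501445 0.37284369 0.36606035]
t 13.18 p [ 485.7 -218.2  131.9] yaw 8.81 open 0.641 F [ 0.25 -0.63 -1.3 ] tilt -1.0
shift mm [ -0.2  -0.3 100. ] roll rad 0.0002
```

The right tin reads 1.4 N against 3.9 N, so the left one is full. Setting the right one back.

Call:
{"op": "move_arm", "data": {
  "increments": [
    {"xyz":[0,0,20],"roll":0,"grip":0},
    {"xyz":[0,0,30],"roll":0,"grip":0},
    {"xyz":[0,0,20],"roll":0,"grip":0},
    {"xyz":[0,0,12],"roll":0,"grip":0},
    {"xyz":[0,0,6],"roll":0,"grip":0}
  ]
}}

```text
time_s: 13.6
position: [0.4847, -0.2175, 0.0421]
tcp_rot: [[0.988, 0.153, -0.003], [0.153, -0.988, 0.002], [-0.002, -0.002, -1.0]]
force: [-0.2, 0.8, -1.7]
opening: 0.641
grasp_force: 30.0
```

Call:
{"op": "move_arm", "data": {
  "increments": [
    {"xyz":[0,0,3],"roll":0,"grip":0},
    {"xyz":[0,0,2],"roll":0,"grip":0},
    {"xyz":[0,0,2],"roll":0,"grip":0},
    {"xyz":[0,0,2],"roll":0,"grip":0},
    {"xyz":[0,0,1.5],"roll":0,"grip":0}
  ]
}}

```text
time_s: 14.02
position: [0.4861, -0.2184, 0.0339]
tcp_rot: [[0.988, 0.153, 0.001], [0.153, -0.988, -0.001], [0.001, 0.001, -1.0]]
force: [0.4, 0.0, -0.7]
opening: 0.642
grasp_force: 30.0
```

Call:
{"op": "move_arm", "data": {
  "increments": [
    {"xyz":[0,0,1],"roll":0,"grip":0},
    {"xyz":[0,0,0.7],"roll":0,"grip":0},
    {"xyz":[0,0,0.3],"roll":0,"grip":0},
    {"xyz":[0,0,0],"roll":0,"grip":0}
  ]
}}

```text
time_s: 14.35
position: [0.4859, -0.2183, 0.0319]
tcp_rot: [[0.988, 0.153, 0.001], [0.153, -0.988, -0.0], [0.001, 0.0, -1.0]]
force: [-0.6, 1.3, 3.7]
opening: 0.64
grasp_force: 30.0
```

```bash
python3 go.py 485.5 -217.9 31.9 8.8
```

```text
t 14.35 p [ 485.9 -218.3   31.9] yaw 8.81 open 0.64 F [-0.59  1.3   3.71] tilt -1.0
shift mm [-0.3 -0.4  0. ] roll rad 0.0002
```

Call:
{"op": "move_arm", "data": {
  "increments": [
    {"xyz":[0,0,0],"roll":0,"grip":70},
    {"xyz":[0,0,0],"roll":0,"grip":100},
    {"xyz":[0,0,0],"roll":0,"grip":100},
    {"xyz":[0,0,0],"roll":0,"grip":100},
    {"xyz":[0,0,0],"roll":0,"grip":100}
  ]
}}

```text
time_s: 14.77
position: [0.4856, -0.2182, 0.0312]
tcp_rot: [[0.988, 0.153, -0.0], [0.153, -0.988, 0.0], [-0.0, -0.0, -1.0]]
force: [-0.2, 0.5, 0.9]
opening: 0.914
grasp_force: 0.0
```

Call:
{"op": "move_arm", "data": {
  "increments": [
    {"xyz":[0,0,-15],"roll":0,"grip":100},
    {"xyz":[0,0,-35],"roll":0,"grip":100},
    {"xyz":[0,0,-41],"roll":0,"grip":100},
    {"xyz":[0,0,-41],"roll":0,"grip":100},
    {"xyz":[0,0,-36],"roll":0,"grip":100}
  ]
}}

```text
time_s: 15.18
position: [0.4856, -0.2181, 0.2015]
tcp_rot: [[0.988, 0.153, 0.001], [0.153, -0.988, -0.0], [0.0, 0.0, -1.0]]
force: [-0.1, 0.3, -0.3]
opening: 0.998
grasp_force: 0.0
```

Call:
{"op": "move_arm", "data": {
  "increments": [
    {"xyz":[6.2,-39.8,0],"roll":0,"grip":100},
    {"xyz":[6.2,-39.8,0],"roll":0,"grip":100},
    {"xyz":[6.2,-39.8,0],"roll":0,"grip":100},
    {"xyz":[6.2,-39.8,0],"roll":0,"grip":100},
    {"xyz":[6.2,-39.8,0],"roll":0,"grip":100}
  ]
}}

```text
time_s: 15.6
position: [0.4853, -0.0151, 0.1995]
tcp_rot: [[0.988, 0.152, 0.0], [0.152, -0.988, 0.0], [0.0, 0.0, -1.0]]
force: [0.4, 0.4, 0.3]
opening: 1.002
grasp_force: 0.0
```

Call:
{"op": "move_arm", "data": {
  "increments": [
    {"xyz":[6.2,-39.8,0],"roll":0,"grip":100},
    {"xyz":[6.2,-39.8,0],"roll":0,"grip":100},
    {"xyz":[6.2,-39.8,0],"roll":0,"grip":100},
    {"xyz":[6.2,-39.8,0],"roll":0,"grip":100},
    {"xyz":[6.2,-39.8,0],"roll":0,"grip":100}
  ]
}}

```text
time_s: 16.02
position: [0.4854, 0.1866, 0.1993]
tcp_rot: [[0.988, 0.153, -0.0], [0.153, -0.988, -0.0], [-0.0, 0.0, -1.0]]
force: [1.2, 0.3, -0.1]
opening: 1.0
grasp_force: 0.0
```

Call:
{"op": "move_arm", "data": {
  "increments": [
    {"xyz":[6.2,-39.8,0],"roll":0,"grip":100},
    {"xyz":[0,0,0],"roll":-0.12,"grip":100},
    {"xyz":[0,0,0],"roll":-0.12,"grip":100},
    {"xyz":[0,0,0],"roll":-0.035,"grip":100},
    {"xyz":[0,0,0],"roll":0,"grip":100}
  ]
}}

```text
time_s: 16.43
position: [0.4855, 0.2254, 0.1991]
tcp_rot: [[0.909, 0.417, -0.001], [0.417, -0.909, -0.0], [-0.001, -0.0, -1.0]]
force: [-0.2, -0.5, 0.3]
opening: 1.0
grasp_force: 0.0
```

```bash
python3 wr.py pics/w4.png; python3 go.py 485.5 225.1 31.6 24.5
```

```text
px [  274   155    86   142 11485] rgb [217. 220. 222.] z 0.0719 c [486.8 224.6] wh 100.9 57.8 yaw 23.9
t 16.48 p [485.7 225.1 199.1] yaw 24.54 open 1.0 F [ 0.39 -0.24 -0.84] tilt -1.0
shift mm [-1.000e-01 -0.000e+00  1.675e+02] roll rad 0.0007
```

Call:
{"op": "move_arm", "data": {
  "increments": [
    {"xyz":[0,0,38],"roll":0,"grip":100},
    {"xyz":[0,0,38],"roll":0,"grip":100},
    {"xyz":[0,0,25],"roll":0,"grip":100},
    {"xyz":[0,0,22],"roll":0,"grip":100},
    {"xyz":[0,0,20],"roll":0,"grip":100}
  ]
}}

```text
time_s: 16.9
position: [0.4855, 0.2244, 0.0547]
tcp_rot: [[0.91, 0.414, -0.001], [0.414, -0.91, -0.0], [-0.001, -0.0, -1.0]]
force: [-0.9, -0.5, 0.3]
opening: 0.999
grasp_force: 0.0
```

Call:
{"op": "move_arm", "data": {
  "increments": [
    {"xyz":[0,0,14],"roll":0,"grip":100},
    {"xyz":[0,0,7],"roll":0,"grip":100},
    {"xyz":[0,0,3],"roll":0,"grip":100},
    {"xyz":[0,0,0],"roll":0,"grip":100},
    {"xyz":[0,0,0],"roll":0,"grip":0}
  ]
}}

```text
time_s: 17.32
position: [0.4866, 0.225, 0.033]
tcp_rot: [[0.91, 0.415, 0.001], [0.415, -0.91, 0.0], [0.001, 0.0, -1.0]]
force: [1.8, 1.4, 0.6]
opening: 0.973
grasp_force: 0.0
```

Call:
{"op": "move_arm", "data": {
  "increments": [
    {"xyz":[0,0,0],"roll":0,"grip":0},
    {"xyz":[0,0,0],"roll":0,"grip":0},
    {"xyz":[0,0,0],"roll":0,"grip":0},
    {"xyz":[0,0,0],"roll":0,"grip":0},
    {"xyz":[0,0,0],"roll":0,"grip":0}
  ]
}}

```text
time_s: 17.73
position: [0.4861, 0.2251, 0.0328]
tcp_rot: [[0.91, 0.416, 0.001], [0.416, -0.91, 0.0], [0.001, -0.0, -1.0]]
force: [-0.0, -1.2, -0.9]
opening: 0.642
grasp_force: 30.0
```

Call:
{"op": "move_arm", "data": {
  "increments": [
    {"xyz":[0,0,0],"roll":0,"grip":0},
    {"xyz":[0,0,0],"roll":0,"grip":0}
  ]
}}

```text
time_s: 17.9
position: [0.4861, 0.2251, 0.0328]
tcp_rot: [[0.91, 0.416, 0.001], [0.416, -0.91, 0.0], [0.001, -0.0, -1.0]]
force: [-0.7, -0.0, 4.0]
opening: 0.641
grasp_force: 30.0
```

```bash
python3 go.py 485.5 225.1 31.6 24.5
```

```text
t 17.9 p [486.1 225.1  32.8] yaw 24.56 open 0.641 F [-0.69 -0.05  4.  ] tilt -1.0
shift mm [-0.6 -0.3  1.2] roll rad 0.001
```

Call:
{"op": "move_arm", "data": {
  "increments": [
    {"xyz":[0,0,-10],"roll":0,"grip":0},
    {"xyz":[0,0,-25],"roll":0,"grip":0},
    {"xyz":[0,0,-35],"roll":0,"grip":0},
    {"xyz":[0,0,-35],"roll":0.08,"grip":0},
    {"xyz":[0,0,-30],"roll":0.1,"grip":0}
  ]
}}

```text
time_s: 18.32
position: [0.4853, 0.2248, 0.1689]
tcp_rot: [[0.97, 0.242, -0.001], [0.242, -0.97, -0.0], [-0.001, 0.0, -1.0]]
force: [1.3, -0.4, -3.7]
opening: 0.645
grasp_force: 30.0
```

Call:
{"op": "move_arm", "data": {
  "increments": [
    {"xyz":[0,0,-15],"roll":0.11,"grip":0},
    {"xyz":[0,0,0],"roll":0.11,"grip":0},
    {"xyz":[0,0,0],"roll":0.11,"grip":0},
    {"xyz":[0,0,0],"roll":0.11,"grip":0},
    {"xyz":[0,0,0],"roll":0.07,"grip":0}
  ]
}}

```text
time_s: 18.73
position: [0.4849, 0.2246, 0.1823]
tcp_rot: [[0.965, -0.263, -0.002], [-0.263, -0.965, -0.001], [-0.002, 0.001, -1.0]]
force: [0.4, 0.1, -3.6]
opening: 0.64
grasp_force: 30.0
```

Call:
{"op": "move_arm", "data": {
  "increments": [
    {"xyz":[12,9,0],"roll":0,"grip":0},
    {"xyz":[22,18,0],"roll":0,"grip":0},
    {"xyz":[28,23,0],"roll":0,"grip":0},
    {"xyz":[28,23,0],"roll":0,"grip":0},
    {"xyz":[28,23,0],"roll":0,"grip":0}
  ]
}}

```text
time_s: 19.15
position: [0.5747, 0.1006, 0.182]
tcp_rot: [[0.966, -0.257, -0.002], [-0.257, -0.966, -0.0], [-0.002, 0.001, -1.0]]
force: [1.0, 0.6, -3.8]
opening: 0.642
grasp_force: 30.0
```

Call:
{"op": "move_arm", "data": {
  "increments": [
    {"xyz":[28,23,0],"roll":0,"grip":0},
    {"xyz":[20,16,0],"roll":0,"grip":0},
    {"xyz":[10,8,0],"roll":0,"grip":0},
    {"xyz":[0,0,0],"roll":0,"grip":0},
    {"xyz":[0,0,0],"roll":0,"grip":0}
  ]
}}

```text
time_s: 19.57
position: [0.6178, 0.0414, 0.1816]
tcp_rot: [[0.966, -0.259, -0.003], [-0.259, -0.966, 0.001], [-0.003, -0.0, -1.0]]
force: [-0.2, -0.6, -3.9]
opening: 0.642
grasp_force: 30.0
```

```bash
python3 wr.py pics/w5.png .012 .03; python3 go.py 659 -10 37.8 -15
```

```text
px [   0    0  183   77 4935] rgb [87. 84. 78.] z 0.0256 c [796.6 164.2] wh 142.4 34.7 yaw -88.3
px [ 281   25  183  236 5361] rgb [151. 150. 142.] z 0.0207 c [657.8 -10.1] wh 170.5 126.4 yaw -15.1
px [   0  190  121  104 1624] rgb [110. 101.  80.] z 0.0183 c [662.1 227.2] wh 108.3 50.0 yaw 22.9
t 19.62 p [617.2  42.3 181.6] yaw -14.96 open 0.64 F [-0.16  0.33 -3.83] tilt -1.0
shift mm [ 54.5  39.8 143.6] roll rad 0.0007
```

View pics/w5.png

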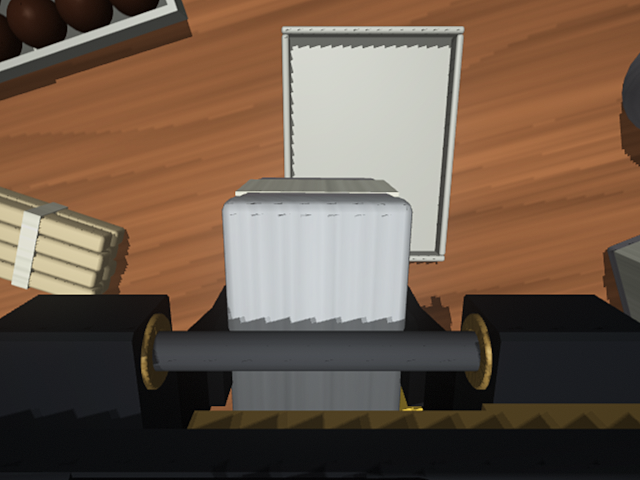

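The wrist view shows the held tin at (318,250) and the empty tray ahead, spanning (283,27) to (463,262). Its measured size of 170.5 × 126.4 mm fits, with its centre at (658, -10) and yaw -15.1°.

Call:
{"op": "move_arm", "data": {
  "increments": [
    {"xyz":[18,13,0],"roll":0,"grip":0},
    {"xyz":[20,15,0],"roll":0,"grip":0},
    {"xyz":[12,9,0],"roll":0,"grip":0},
    {"xyz":[3.5,2.5,20],"roll":0,"grip":0},
    {"xyz":[0,0,25],"roll":0,"grip":0}
  ]
}}

```text
time_s: 20.03
position: [0.6628, -0.0103, 0.1396]
tcp_rot: [[0.966, -0.257, 0.007], [-0.257, -0.966, -0.001], [0.007, -0.001, -1.0]]
force: [0.3, 0.5, -3.9]
opening: 0.639
grasp_force: 30.0
```

Call:
{"op": "move_arm", "data": {
  "increments": [
    {"xyz":[0,0,25],"roll":0,"grip":0},
    {"xyz":[0,0,20],"roll":0,"grip":0},
    {"xyz":[0,0,15],"roll":0,"grip":0},
    {"xyz":[0,0,5],"roll":0,"grip":0},
    {"xyz":[0,0,0],"roll":0,"grip":0}
  ]
}}

```text
time_s: 20.45
position: [0.6582, -0.0086, 0.0706]
tcp_rot: [[0.967, -0.256, -0.005], [-0.256, -0.967, 0.001], [-0.005, 0.0, -1.0]]
force: [-0.4, 0.3, -3.4]
opening: 0.64
grasp_force: 30.0
```

```bash
python3 go.py 658.5 -10 37.8 -15
```

```text
t 20.45 p [658.2  -8.6  70.6] yaw -14.86 open 0.64 F [-0.36  0.35 -3.44] tilt -1.0
shift mm [ 0.8  1.3 32.8] roll rad 0.0025
```

Call:
{"op": "move_arm", "data": {
  "increments": [
    {"xyz":[0,0.5,8],"roll":0,"grip":0},
    {"xyz":[0,0,8],"roll":0,"grip":0},
    {"xyz":[0,0,6],"roll":0,"grip":0},
    {"xyz":[0,0,4],"roll":0,"grip":0},
    {"xyz":[0,0,1],"roll":0,"grip":0}
  ]
}}

```text
time_s: 20.87
position: [0.6599, -0.0111, 0.0446]
tcp_rot: [[0.966, -0.258, -0.001], [-0.258, -0.966, 0.0], [-0.001, 0.0, -1.0]]
force: [-1.2, -0.5, -4.0]
opening: 0.637
grasp_force: 30.0
```

Call:
{"op": "move_arm", "data": {
  "increments": [
    {"xyz":[0,0,0],"roll":0,"grip":0},
    {"xyz":[0,0,0],"roll":0,"grip":0}
  ]
}}

```text
time_s: 21.03
position: [0.6607, -0.0112, 0.0455]
tcp_rot: [[0.966, -0.258, 0.0], [-0.258, -0.966, -0.0], [0.0, -0.0, -1.0]]
force: [-0.3, 0.2, -4.4]
opening: 0.644
grasp_force: 30.0
```

```bash
python3 go.py 658.5 -10 37.8 -15
```

```text
t 21.03 p [660.7 -11.2  45.5] yaw -14.97 open 0.644 F [-0.31  0.23 -4.38] tilt -1.0
shift mm [-2.4 -0.6  7.7] roll rad 0.0004
```

Call:
{"op": "move_arm", "data": {
  "increments": [
    {"xyz":[-1,0,2],"roll":0,"grip":0},
    {"xyz":[0,0,1.5],"roll":0,"grip":0},
    {"xyz":[0,0,1.5],"roll":0,"grip":0},
    {"xyz":[0,0,1],"roll":0,"grip":0},
    {"xyz":[0,0,0.5],"roll":0,"grip":0}
  ]
}}

```text
time_s: 21.45
position: [0.6594, -0.0109, 0.0386]
tcp_rot: [[0.966, -0.258, -0.0], [-0.258, -0.966, 0.0], [-0.0, 0.0, -1.0]]
force: [-0.5, -0.6, -4.2]
opening: 0.641
grasp_force: 30.0
```

Call:
{"op": "move_arm", "data": {
  "increments": [
    {"xyz":[0,0,0.4],"roll":0,"grip":0},
    {"xyz":[0,0,0.4],"roll":0,"grip":0},
    {"xyz":[0,0,0],"roll":0,"grip":0}
  ]
}}

```text
time_s: 21.7
position: [0.6594, -0.0109, 0.038]
tcp_rot: [[0.966, -0.258, -0.0], [-0.258, -0.966, 0.0], [-0.0, 0.0, -1.0]]
force: [-1.1, 0.0, -3.4]
opening: 0.642
grasp_force: 30.0
```

```bash
python3 go.py 658.5 -10 37.8 -15
```

```text
t 21.7 p [659.4 -10.9  38. ] yaw -14.97 open 0.642 F [-1.11  0.03 -3.43] tilt -1.0
shift mm [-1.1 -0.6  0.2] roll rad 0.0006
```

Call:
{"op": "move_arm", "data": {
  "increments": [
    {"xyz":[0,0,0.4],"roll":0,"grip":0},
    {"xyz":[0,0,0.3],"roll":0,"grip":0},
    {"xyz":[0,0,0],"roll":0,"grip":0}
  ]
}}

```text
time_s: 21.95
position: [0.6595, -0.0109, 0.0378]
tcp_rot: [[0.966, -0.258, 0.0], [-0.258, -0.966, -0.0], [0.0, -0.0, -1.0]]
force: [-1.2, 0.2, -0.7]
opening: 0.638
grasp_force: 30.0
```

Contact with the tray floor is beginning (-0.7 N, height 37.8 as expected). Release and retreat.

Call:
{"op": "move_arm", "data": {
  "increments": [
    {"xyz":[0,0,0.2],"roll":0,"grip":0},
    {"xyz":[0,0,0],"roll":0,"grip":70},
    {"xyz":[0,0,0],"roll":0,"grip":100},
    {"xyz":[0,0,0],"roll":0,"grip":100},
    {"xyz":[0,0,0],"roll":0,"grip":100}
  ]
}}

```text
time_s: 22.37
position: [0.6599, -0.011, 0.0374]
tcp_rot: [[0.966, -0.258, 0.001], [-0.258, -0.966, -0.0], [0.001, -0.0, -1.0]]
force: [-0.7, 0.8, -0.1]
opening: 0.845
grasp_force: 0.0
```

Call:
{"op": "move_arm", "data": {
  "increments": [
    {"xyz":[0,0,0],"roll":0,"grip":100},
    {"xyz":[0,0,-15],"roll":0,"grip":100},
    {"xyz":[0,0,-35],"roll":0,"grip":100},
    {"xyz":[0,0,-41],"roll":0,"grip":100},
    {"xyz":[0,0,-41],"roll":0,"grip":100}
  ]
}}

```text
time_s: 22.78
position: [0.6586, -0.0108, 0.1695]
tcp_rot: [[0.966, -0.258, -0.003], [-0.258, -0.966, 0.001], [-0.003, 0.0, -1.0]]
force: [0.8, -0.5, 0.1]
opening: 0.993
grasp_force: 0.0
```

Call:
{"op": "move_arm", "data": {
  "increments": [
    {"xyz":[0,0,-41],"roll":0,"grip":100},
    {"xyz":[-35,0,0],"roll":0,"grip":100},
    {"xyz":[-35,0,0],"roll":0,"grip":100},
    {"xyz":[0,0,0],"roll":0,"grip":100},
    {"xyz":[0,0,0],"roll":0,"grip":100}
  ]
}}

```text
time_s: 23.2
position: [0.589, 0.0081, 0.2101]
tcp_rot: [[0.966, -0.258, -0.003], [-0.258, -0.966, 0.0], [-0.003, 0.0, -1.0]]
force: [2.0, 0.2, -0.5]
opening: 0.999
grasp_force: 0.0
```

```bash
python3 wr.py pics/w6.png .065 .085; python3 -c "
from h import *
p,d=bot.capture('scene'); cv2.imwrite('pics/s2.png',p[...,::-1])"
```

```text
px [  272    40    90   158 13468] rgb [219. 223. 224.] z 0.0774 c [662.9 -12.8] wh 101.9 57.8 yaw -15.4
px [ 584  212   56   82 3494] rgb [178. 182. 185.] z 0.072 c [ 513. -201.] wh 62.0 39.8 yaw -8.1
```

View pics/s2.png

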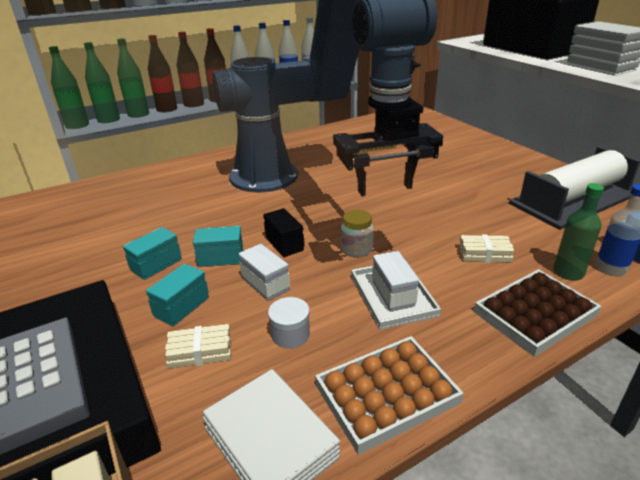

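The picture shows the full tin upright in the tray at (395,280), the light one in place at (265,270), the jar unmoved at (357,233), and the gripper clear. The tin top is at 77 mm by the wrist camera, which reads about 2 mm high, so 75 mm as expected.

```bash
python3 -c "
from rig import bot
print(bot.hand_in())"
```

```text
the job is handed in; nothing more can be done
None
```

The left tin was the heavier (3.9 N lifted against 1.4 N for the right), so it now stands upright in the empty white tray; the lighter tin is back where it stood, the jar is undisturbed, and the job was handed in at about 23 s.

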